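Sort brushes, jars and sanding block into their trays

ROBOT

A 6-joint arm with a two-finger parallel gripper is mounted at the origin on the work surface; the furniture and walls round the work are solid. World frame = base frame: x ahead of the robot, y to its left, z up, the work surface at z = 0. Lengths are in mm, angles in rad, forces in N, time in s.
With the tool pointing down it reaches from about 250 to 725 mm from the base axis. Payload 9.7 kg.
Tool frame: the origin (TCP) lies between the finger pads; the fingertips stand 22 mm ahead of it and the grasp point (between the pads) lies 3 mm ahead of it (r.tcp_to_tips is the distance from the TCP to the fingertips, in mm); z points along the fingers, y is the line along which they close (so a half turn about z gives the same grasp; the last joint's range is limited). The gripper opens to 85 mm and grips with 20 to 120 N. Pads are 22 mm wide; open, the fingers measure 114 mm over their backs; the gripper's body (76 mm by 85 mm) begins 54 mm behind the grasp point. The pads swing forward as they close: fully open they stand 13 mm farther back than shut.
Start: joints at [1.224, 0.087, 0.176, 1.66, 0, 1.571], TCP at [186.937, 517.254, 253.284] pointing down, gripper open.
Joint ranges: [-3.13, 3.13], [-0.85, 1.81], [-1.15, 1.24], [-2.2, 2.28], [-1.44, 1.52], [-3.14, 3.14]. Speed limits (rad/s): [2.22, 2.22, 2.57, 3.14, 3.14, 3.14].

INTERFACE

Orientations are given as a unit quaternion [w, x, y, z].
In Python, from workcell import sensors, vision, ticket, r gives the robot as it stands.
- The arm moves only by the tool move_arm, never from a script. Its argument "increments" is a list of rows, each a list of 5 numbers: the shift along the tool's x, y, z normalised to -1 to 1, where 1 is 20 mm, then the turn about the tool's z normalised to -1 to 1, where 1 is 0.15 rad, then the opening, from 0 (shut) to 1 (fully open). In form: [[tx, ty, tz, spin, fingers], ...]. A call has 1 to 20 rows; each row shifts and turns the commanded pose from where the row before left it, along the tool's axes as they then stand; what a row does not reach is not made up. A row lasts 1/10 s, in which the tool goes at most 50 mm and 8.59 degrees, less where a joint would pass 70% of its speed; a pose out of reach is approached as far as the arm can. A call with a number of a shift or a turn outside -1 to 1 is refused whole. A call with a gripper value outside its range is refused whole. The fingers move at their own pace and stop on an object; "force" is the grip in N (left out, the last holds). Time passes only in rows, so rows that do not move let the fingers close. It gives the time, the measured TCP pose, the force, the opening and the grip force at its end, in the units of the state.
- sensors.state(): the state, without advancing time (a new reading comes with each control period).
- vision.capture(name): name is "scene" or "top"; returns (picture, depth): 420x560x3 uint8, red, green, blue; 420x560 float32, mm along the optical axis (not along the pixel's ray), 0 where there is no reading.
- vision.camera_info(name): a dict with "fx", "fy", "cx", "cy" (pixels), "view" (4x4, takes a point from world to camera coordinates). Camera axes: x right, y down, z forward; pixel columns grow to the right and rows downward; lengths in mm; the calibration is good to about 2 mm. A picture is of the moment at which its call begins. camera_info takes no time and is no camera call.
- ticket.hand_in(): hands the job in; it is judged then, once.
The state is a dict: "clock": time; "joint_positions": joint angles; "qvel": joint speeds; "joint_efforts": joint torques, N m; "eef_pos": TCP position; "orientation": TCP orientation; "force": force on the tool from outside, world axes, zero at the start; "moment": the same for the moment, N m; "width": finger opening in mm; "finger_force": force on a finger pad.
Only numpy, scipy, OpenCV 4.12 (cv2) and the standard library are available. Lean on these libraries where they do the work, as an engineer would, in place of code of your own. Each camera call takes 0.05 s, during which the arm holds its last target. There are 200 camera calls.

TASK

Tidy the bench by sorting the five loose work things into the three low wooden trays. The two flat brushes go in the tray with two long bays, one brush lying flat in each bay; the two lidded jars go upright in the tray with two small square bays, one jar in each bay; and the cork sanding block goes flat, the way it lies now, in the tray that has a single undivided bay.

Things in the scene. Friction and masses are not known exactly. Their poses are not given: they have to be found in the camera images.
- brush_wide: loose flat brush lying flat: wooden handle, steel ferrule, dark bristles; 150 mm long, 14 mm thick, 0.06 kg. Origin: middle of its length, on its underside; +x to the bristle end, z up. Handle 16 mm wide, x = -73 to +12 mm (rounded 20 mm end at x = -65), ferrule and bristles 30 mm wide, x = +12 to +75 mm. Balances near x = 0; grip across the handle at about x = -8 mm
- brush_narrow: loose flat brush like brush_wide in every measure and axis, but its ferrule and bristles are only 20 mm wide
- jar_squat: loose clear jar with brass lid, the wider and lower of the two: diameter 46 mm, 50 mm tall with the lid (the top 16 mm, 42 mm across, fixed on, may be gripped), 0.1 kg. Origin: centre of its underside, z up along its axis
- jar_slim: loose clear jar with brass lid, the thinner and taller of the two: diameter 38 mm, 60 mm tall with the lid (the top 16 mm, 35 mm across, fixed on, may be gripped), 0.09 kg. Origin: centre of its underside, z up along its axis
- sanding_block: loose cork sanding block (speckled brown, grey paper on its two long sides), 95 mm (x) x 48 mm (y) x 38 mm (z), 0.12 kg. Origin: centre of its underside, z up
- brush_tray: the largest tray, plywood, fixed to the table: outside 167 mm (x) x 188 mm (y), rim 14 mm high. A wall along y parts it in two bays, each 76 mm (x) x 178 mm (y) inside, centred at x = +40.5 and x = -40.5 mm, y = 0. Floor 5 mm, walls 5 mm thick. Origin: centre of its underside, z up
- jar_tray: plywood tray fixed to the table: outside 80 mm (x) x 155 mm (y), rim 18 mm high. A wall parts it in two square bays, each 70 x 70 mm inside, centred at x = 0, y = +37.5 and y = -37.5 mm. Floor 5 mm, walls 5 mm thick. Origin: centre of its underside, z up
- block_tray: plywood tray fixed to the table, with one undivided bay: outside 84 mm (x) x 130 mm (y), rim 16 mm high; bay 74 mm (x) x 120 mm (y) inside, so the block's long side goes along the tray's y. Floor 5 mm, walls 5 mm thick. Origin: centre of its underside, z up
Mind the look-alikes: they are no part of the job. Leave any turquoise look-alike of the brush_narrow alone. Leave any pink look-alike of the sanding_block alone.

How it is judged (in metres and radians):
At the end, for the whole second after the job is handed in: Each brush flat in its own bay of brush_tray (either; within 32 mm across, 30 mm along of its centre), each jar upright in its own bay of jar_tray (either; 22 mm), the block flat in block_tray (30 mm); undersides under 9 mm above the tray's underside, tilt under 0.1 rad, all at rest and released ((((x of brush_wide in the frame of brush_tray between 0.0085 and 0.0725 m and y of brush_wide in the frame of brush_tray between -0.03 and 0.03 m) and (x of brush_narrow in the frame of brush_tray between -0.0725 and -0.0085 m and y of brush_narrow in the frame of brush_tray between -0.03 and 0.03 m)) or ((x of brush_wide in the frame of brush_tray between -0.0725 and -0.0085 m and y of brush_wide in the frame of brush_tray between -0.03 and 0.03 m) and (x of brush_narrow in the frame of brush_tray between 0.0085 and 0.0725 m and y of brush_narrow in the frame of brush_tray between -0.03 and 0.03 m))) and (((x of jar_squat in the frame of jar_tray between -0.022 and 0.022 m and y of jar_squat in the frame of jar_tray between 0.0155 and 0.0595 m) and (x of jar_slim in the frame of jar_tray between -0.022 and 0.022 m and y of jar_slim in the frame of jar_tray between -0.0595 and -0.0155 m)) or ((x of jar_squat in the frame of jar_tray between -0.022 and 0.022 m and y of jar_squat in the frame of jar_tray between -0.0595 and -0.0155 m) and (x of jar_slim in the frame of jar_tray between -0.022 and 0.022 m and y of jar_slim in the frame of jar_tray between 0.0155 and 0.0595 m))) and x of sanding_block in the frame of block_tray between -0.03 and 0.03 m and y of sanding_block in the frame of block_tray between -0.03 and 0.03 m and z of each of brush_wide, brush_narrow in the frame of brush_tray below 0.009 m and angle between each of brush_wide, brush_narrow, jar_squat, jar_slim, sanding_block's own z axis and vertical below 0.1 rad and linear speed of each of brush_wide, brush_narrow, jar_squat, jar_slim, sanding_block below 0.02 m/s and angular speed of each of brush_wide, brush_narrow, jar_squat, jar_slim, sanding_block below 0.3 rad/s and z of each of jar_squat, jar_slim in the frame of jar_tray below 0.009 m and z of sanding_block in the frame of block_tray below 0.009 m); the robot touches nothing.
It also fails if it takes over 128 s, if anything falls off the work surface, if the arm or the gripper's body presses on something with over 40 N, if the wrist force passes 120 N, or if a joint passes its speed limit or range.

## Working session

There is one attempt and no reset: what is moved stays moved. The work goes in short steps, Python scripts to look and compute and a tool call to move; the robot and the scene stay as the last step left them, time stands still between calls to the robot, and variables do not carry over. Pictures are saved under pics/ and viewed, at most 14 in all, crops included, and the job is handed in when it is done.

Besides the shell and the picture viewer there is one more tool, called after "Call:" as name(argument=value, ...) on one line, values as JSON. move_arm: Moves the arm, as the interface text tells. Scaled input: -1 to 1 covers 20 mm each way for a shift and 0.15 rad each way for a turn. Its arguments: {"type":"object","properties":{"increments":{"type":"array"},"force":{"type":"number"}},"required":["increments"]}

```bash
ls; mkdir -p pics; python3 - <<'E'
from workcell import sensors, vision, r
import cv2
for n in("top","scene"):
    p,d=vision.capture(n); cv2.imwrite(f"pics/{n}0.png",p[:,:,::-1]); c=vision.camera_info(n); print(n,c)
    import numpy as np; np.savez(f"{n}0.npz",p=p,d=d)
print(sensors.state(), r.tcp_to_tips)
E
```

```text
pics
top {'fx': 382.4270948323106, 'fy': 382.4270948323106, 'cx': 273.19541594003095, 'cy': 204.70190345273357, 'view': array([[ 1.79136139e-02, -9.99705402e-01,  1.63771426e-02,
        -2.25396627e+01],
       [-9.88485165e-01, -2.01693240e-02, -1.49967590e-01,
         4.04106086e+02],
       [ 1.50253725e-01, -1.35021010e-02, -9.88555265e-01,
         1.12349500e+03],
       [ 0.00000000e+00,  0.00000000e+00,  0.00000000e+00,
         1.00000000e+00]])}
scene {'fx': 445.3733028093461, 'fy': 445.3733028093461, 'cx': 277.14351906517464, 'cy': 218.4418108443615, 'view': array([[ 7.23889673e-01, -6.89606867e-01,  2.06424526e-02,
        -2.90645649e+02],
       [-3.09141320e-01, -3.50967750e-01, -8.83885333e-01,
         1.83610277e+02],
       [ 6.16778231e-01,  6.33454030e-01, -4.67247907e-01,
         8.92770499e+02],
       [ 0.00000000e+00,  0.00000000e+00,  0.00000000e+00,
         1.00000000e+00]])}
{'clock': 0.1, 'joint_positions': array([1.22396885e+00, 8.74234968e-02, 1.75212768e-01, 1.65980025e+00,
       9.94949328e-06, 1.57077910e+00]), 'qvel': array([-0.00014272, -0.00062069,  0.00121141, -0.00018923,  0.00043471,
        0.00154859]), 'joint_efforts': array([ 1.12208461e-03, -5.21562266e+01,  4.65654266e+01,  1.59193785e-02,
        1.13847780e-04,  1.41876288e-05]), 'eef_pos': array([186.89081185, 517.08428824, 252.64351134]), 'orientation': array([-1.09696604e-04,  1.72537368e-01,  9.85002786e-01, -5.97356122e-04]), 'force': array([1.29214072, 0.72991322, 0.78249551]), 'moment': array([ 0.03025912, -0.04438843, -0.01230729]), 'finger_force': 0.0, 'width': 85.6183397595452} 22.0
```

View pics/top0.png

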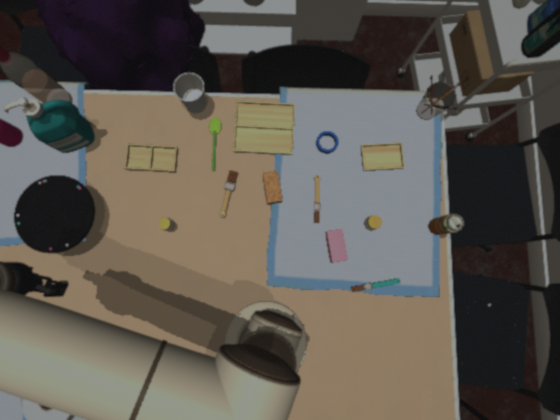

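View pics/scene0.png

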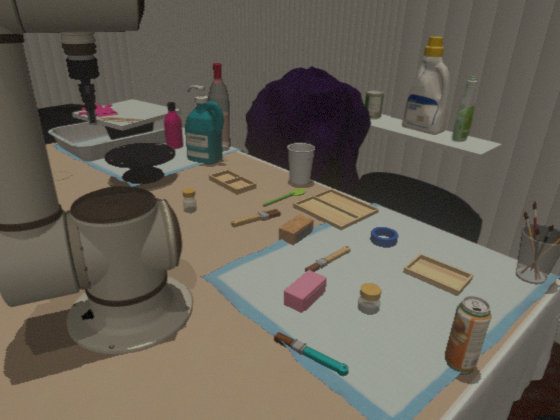

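The top view shows:
- **Brushes:** (229,194), bristles up, and (317,199), bristles down. The turquoise look-alike is at (376,286).
- **Blocks:** cork at (272,187); the pink look-alike is at (337,246).
- **Jar lids:** (166,224) and (374,223). The can at (446,224) isn't a jar.
- **Trays:** brush (265,128), jar (152,159), block (382,157).
- **Obstacles:** green spoon (215,145), tumbler (190,92), blue ring (327,142).

Next I'll take one close crop and measure.

```bash
cat > h.py <<'E'
import numpy as np, cv2
from workcell import vision, sensors
def ray(n,uv,z):
    c=vision.camera_info(n); V=c["view"]; R=V[:3,:3]; o=-R.T@V[:3,3]
    uv=np.atleast_2d(np.float64(uv))
    d=np.c_[(uv[:,0]-c["cx"])/c["fx"],(uv[:,1]-c["cy"])/c["fy"],np.ones(len(uv))]@R
    return (o+d*((z-o[2])/d[:,2])[:,None])[:,:2]
def cloud(n,d):
    c=vision.camera_info(n); V=c["view"]; v,u=np.mgrid[:d.shape[0],:d.shape[1]]
    P=np.stack([(u-c["cx"])/c["fx"]*d,(v-c["cy"])/c["fy"]*d,d],-1)
    return (P-V[:3,3])@V[:3,:3]
def rect(pts):
    (c,s,a)=cv2.minAreaRect(np.float32(pts)); s=list(s)
    if s[0]<s[1]: s=s[::-1]; a+=90
    return np.round(c,1),np.round(s,1),round((a+90)%180-90,1)  # angle of long axis
E
python3 - <<'E'
from h import *
f=np.load("top0.npz");p,d=f["p"],f["d"]
crop=p[90:300,120:420]; cv2.imwrite("pics/crop.png",cv2.resize(crop,None,fx=2.6,fy=2.6,interpolation=cv2.INTER_CUBIC)[:,:,::-1])
P=cloud("top",d); z=P[...,2]
print("table z",np.median(z[230:260,180:250]),np.median(z[250:280,290:320]))
hsv=cv2.cvtColor(p,cv2.COLOR_RGB2HSV)
for k,(u,v) in dict(bw=(229,194),bn=(317,199),block=(272,187),jL=(166,224),jR=(374,223)).items():
    print(k,hsv[v,u],P[v,u].round(1))
# height-based blobs
m=((z>8)&(z<70)).astype(np.uint8); n,l,s,c=cv2.connectedComponentsWithStats(m)
for i in range(1,n):
    x,y,w,h,a=s[i]
    if a<60 or x<110 or x>430 or y<85 or y>300: continue
    q=P[l==i]; print((x,y,w,h),a,"z95",np.percentile(q[:,2],95).round(1),rect(q[:,:2]))
E
```

```text
table z 0.7037859594831397 1.4273819032646562
bw [ 18 115 122] [437.4 121.2  14.1]
bn [ 20 112 146] [ 427.9 -149.7   11.7]
block [ 15 129 144] [457.2 -10.1  38.7]
jL [ 27 132 147] [337.1 296.3  58.5]
jR [ 23 140 146] [ 352.8 -313.4   51.1]
(np.int32(429), np.int32(90), np.int32(18), np.int32(17)) 166 z95 68.1 (array([ 737.3, -517.5]), array([52. , 48.6]), -15.7)
(np.int32(183), np.int32(95), np.int32(24), np.int32(18)) 148 z95 66.2 (array([712. , 229.7]), array([71.5, 31.1]), -68.3)
(np.int32(233), np.int32(100), np.int32(62), np.int32(55)) 592 z95 17.2 (array([656.3,  18. ]), array([188.2, 169.5]), 88.3)
(np.int32(417), np.int32(100), np.int32(25), np.int32(19)) 172 z95 65.7 (array([ 706. , -501.1]), array([90.9, 38.4]), 66.2)
(np.int32(316), np.int32(131), np.int32(23), np.int32(22)) 235 z95 27.2 (array([ 609.8, -179.7]), array([68.5, 67.4]), 88.4)
(np.int32(361), np.int32(142), np.int32(44), np.int32(29)) 290 z95 18.8 (array([ 569.2, -355.2]), array([130.8,  85. ]), -85.4)
(np.int32(125), np.int32(144), np.int32(53), np.int32(28)) 421 z95 21.5 (array([548.3, 366.6]), array([157.6,
[... 317 characters left out ...]
32(48)) 264 z95 17.2 (array([ 429.9, -149.4]), array([147.2,  19.2]), 0.1)
(np.int32(365), np.int32(215), np.int32(18), np.int32(16)) 219 z95 53.4 (array([ 357.9, -315.2]), array([42.7, 41.7]), -18.9)
(np.int32(159), np.int32(217), np.int32(16), np.int32(14)) 171 z95 63.5 (array([339.7, 299.5]), array([35. , 34.4]), 26.0)
(np.int32(428), np.int32(216), np.int32(16), np.int32(19)) 152 z95 67.3 (array([ 348.2, -499.9]), array([52.4, 22.7]), 12.3)
(np.int32(326), np.int32(229), np.int32(22), np.int32(34)) 569 z95 41.7 (array([ 286.7, -205.3]), array([94.7, 48.9]), 9.7)
(np.int32(351), np.int32(278), np.int32(50), np.int32(15)) 296 z95 17.3 (array([ 169. , -326.1]), array([149.3,  27.2]), -80.1)
```

View pics/crop.png

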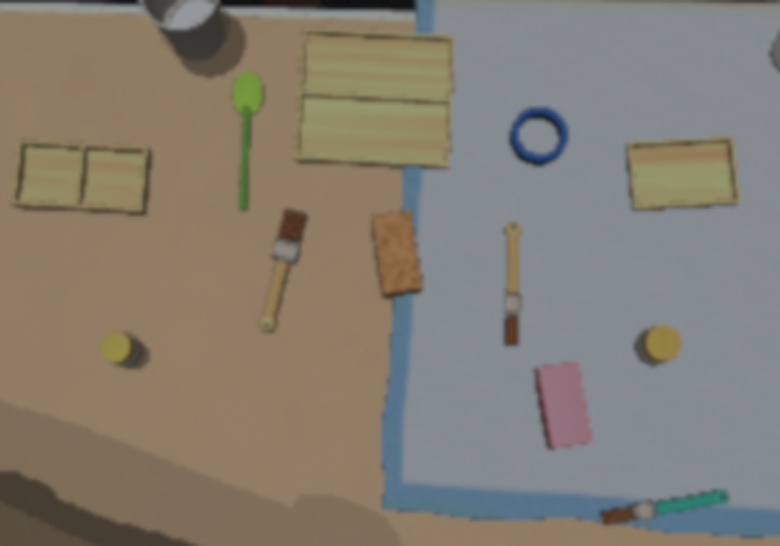

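Picks and goals are clear: jar_slim is at (340,300), jar_squat at (358,-315), and the wide brush is the left one. I'll write a small helper that gives each displacement in tool units, then start with the slim jar.

```bash
cat > go.py <<'E'
import sys, numpy as np
from scipy.spatial.transform import Rotation as R
from workcell import sensors
s=sensors.state(); q=s["orientation"]; M=R.from_quat([q[1],q[2],q[3],q[0]]).as_matrix(); p=s["eef_pos"]
psi=np.degrees(np.arctan2(M[1,1],M[0,1]))
print("t",round(s["clock"],1),"tcp",p.round(1),"psi",psi.round(1),"tilt z",M[:,2].round(3),"w",round(s["width"],1))
# args: psi target, then x y z waypoints; reports spin units then shifts (after the spin)
t=float(sys.argv[1]); print("spin units",round(-np.radians(t-psi)/.15,2))
a=np.radians(t); y=np.array([np.cos(a),np.sin(a),0]); x=np.array([-y[1],y[0],0])
W=[float(v) for v in sys.argv[2:]]
for i in range(0,len(W),3):
    d=np.array(W[i:i+3])-p; p=np.array(W[i:i+3]); print("shift units",np.round(np.array([d@x,d@y,-d[2]])/20,2))
E
python3 go.py -2 340 300 140 340 300 44 340 300 140 548 367 140
```

```text
t 0.1 tcp [186.9 517.1 252.6] psi 70.1 tilt z [-0.    -0.001 -1.   ] w 85.6
spin units 8.39
shift units [-10.58   8.03   5.63]
shift units [0.  0.  4.8]
shift units [ 0.   0.  -4.8]
shift units [ 3.71 10.28 -0.  ]
```

Call:
move_arm(increments=[[0, 0, 0, 0.932, 1], [0, 0, 0, 0.932, 1], [0, 0, 0, 0.932, 1], [0, 0, 0, 0.932, 1], [0, 0, 0, 0.932, 1], [0, 0, 0, 0.932, 1], [0, 0, 0, 0.932, 1], [0, 0, 0, 0.932, 1], [0, 0, 0, 0.932, 1], [-0.962, 0.73, 0.512, 0, 1], [-0.962, 0.73, 0.512, 0, 1], [-0.962, 0.73, 0.512, 0, 1], [-0.962, 0.73, 0.512, 0, 1], [-0.962, 0.73, 0.512, 0, 1], [-0.962, 0.73, 0.512, 0, 1], [-0.962, 0.73, 0.512, 0, 1], [-0.962, 0.73, 0.512, 0, 1], [-0.962, 0.73, 0.512, 0, 1], [-0.962, 0.73, 0.512, 0, 1], [-0.962, 0.73, 0.512, 0, 1]], force=30)

```text
clock: 2.1
eef_pos: [340.5, 299.3, 140.0]
orientation: [-0.0, 0.719, 0.695, -0.0]
force: [0.3, 0.6, -0.1]
width: 85.7
finger_force: 0.0
```

```bash
python3 go.py -2 340 300 140 340 300 44 340 300 150 547 329 150
```

```text
t 2.1 tcp [340.5 299.3 140. ] psi -2.0 tilt z [-0. -0. -1.] w 85.7
spin units 0.01
shift units [ 0.04 -0.03 -0.  ]
shift units [0.  0.  4.8]
shift units [ 0.   0.  -5.3]
shift units [ 1.81 10.29 -0.  ]
```

Call:
move_arm(increments=[[0.04, -0.03, 0.96, 0, 1], [0, 0, 0.96, 0, 1], [0, 0, 0.96, 0, 1], [0, 0, 0.96, 0, 1], [0, 0, 0.96, 0, 1], [0, 0, 0, 0, 0], [0, 0, 0, 0, 0], [0, 0, 0, 0, 0], [0, 0, 0, 0, 0], [0, 0, 0, 0, 0], [0, 0, 0, 0, 0], [0, 0, 0, 0, 0], [0, 0, 0, 0, 0]])

```text
clock: 3.4
eef_pos: [340.0, 301.5, 46.0]
orientation: [-0.0, 0.719, 0.695, 0.001]
force: [-2.5, -1.5, 5.3]
width: 35.3
finger_force: 29.6
```

Call:
move_arm(increments=[[0, 0, -0.3, 0, 0], [0, 0, -1, 0, 0], [0, 0, -1, 0, 0], [0, 0, -1, 0, 0], [0, 0, -1, 0, 0], [0, 0, -1, 0, 0], [0.164, 0.935, 0, 0, 0], [0.164, 0.935, 0, 0, 0], [0.164, 0.935, 0, 0, 0], [0.164, 0.935, 0, 0, 0], [0.164, 0.935, 0, 0, 0], [0.164, 0.935, 0, 0, 0], [0.164, 0.935, 0, 0, 0], [0.164, 0.935, 0, 0, 0], [0.164, 0.935, 0, 0, 0], [0.164, 0.935, 0, 0, 0], [0.164, 0.935, 0, 0, 0]])

```text
clock: 5.1
eef_pos: [547.3, 330.2, 151.1]
orientation: [0.0, 0.719, 0.695, 0.0]
force: [-0.2, -0.3, -0.8]
width: 35.4
finger_force: 30.2
```

```bash
python3 go.py -2 547 329 150 547 329 52; python3 - <<'E'
from h import *
p,d=vision.capture("scene"); cv2.imwrite("pics/s1.png",cv2.resize(p[90:300,120:420],None,fx=2,fy=2)[:,:,::-1])
E
```

```text
t 5.1 tcp [547.3 330.2 151.1] psi -2.0 tilt z [ 0.  0. -1.] w 35.4
spin units 0.0
shift units [-0.06 -0.01  0.05]
shift units [0.  0.  4.9]
```

View pics/s1.png

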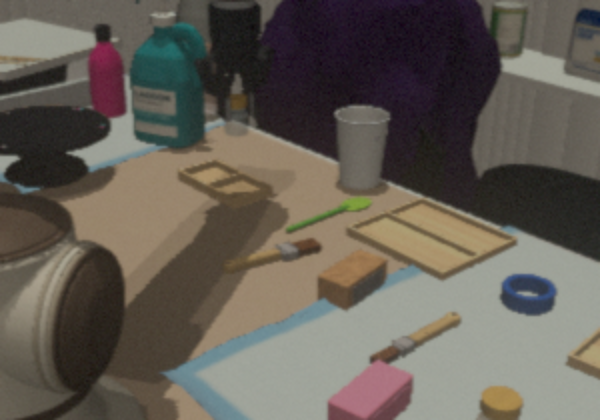

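Jar_slim is held upright by its lid, just behind the jar tray at about (235,110) in the crop. I'll lower and release it.

Call:
move_arm(increments=[[-0.06, 0, 0.9, 0, 0], [0, 0, 1, 0, 0], [0, 0, 1, 0, 0], [0, 0, 1, 0, 0], [0, 0, 0.6, 0, 0], [0, 0, 0.3, 0, 0], [0, 0, 0.15, 0, 0], [0, 0, 0, 0, 0], [0, 0, 0, 0, 0]])

```text
clock: 6.05
eef_pos: [546.8, 329.1, 52.6]
orientation: [0.0, 0.719, 0.695, 0.001]
force: [0.3, 0.2, -0.9]
width: 35.4
finger_force: 30.3
```

Call:
move_arm(increments=[[0, 0, 0, 0, 0.6], [0, 0, 0, 0, 1], [0, 0, 0, 0, 1], [0, 0, 0, 0, 1], [0, 0, 0, 0, 1], [0, 0, 0, 0, 1], [0, 0, -0.5, 0, 1], [0, 0, -1, 0, 1], [0, 0, -1, 0, 1], [0, 0, -1, 0, 1], [0, 0, -1, 0, 1]])

```text
clock: 7.15
eef_pos: [546.4, 328.9, 143.4]
orientation: [0.0, 0.719, 0.695, 0.0]
force: [1.0, -0.9, 0.2]
width: 85.2
finger_force: 0.0
```

```bash
python3 go.py 76.8 431.5 127.4 120 431.5 127.4 26 431.5 127.4 120
```

```text
t 7.2 tcp [546.4 328.9 143.4] psi -2.0 tilt z [ 0.001  0.    -1.   ] w 85.2
spin units -9.16
shift units [  3.29 -11.12   1.17]
shift units [0.  0.  4.7]
shift units [ 0.   0.  -4.7]
```

Call:
move_arm(increments=[[0, 0, 0, -0.916, 0.6], [0, 0, 0, -0.916, 0.6], [0, 0, 0, -0.916, 0.6], [0, 0, 0, -0.916, 0.6], [0, 0, 0, -0.916, 0.6], [0, 0, 0, -0.916, 0.6], [0, 0, 0, -0.916, 0.6], [0, 0, 0, -0.916, 0.6], [0, 0, 0, -0.916, 0.6], [0, 0, 0, -0.916, 0.6]])

```text
clock: 8.15
eef_pos: [546.5, 328.9, 142.5]
orientation: [0.0, 0.112, 0.994, 0.0]
force: [-0.0, -0.6, -0.4]
width: 51.4
finger_force: 0.0
```

Call:
move_arm(increments=[[0.274, -0.927, 0.097, 0, 0.6], [0.274, -0.927, 0.097, 0, 0.6], [0.274, -0.927, 0.097, 0, 0.6], [0.274, -0.927, 0.097, 0, 0.6], [0.274, -0.927, 0.097, 0, 0.6], [0.274, -0.927, 0.097, 0, 0.6], [0.274, -0.927, 0.097, 0, 0.6], [0.274, -0.927, 0.097, 0, 0.6], [0.274, -0.927, 0.097, 0, 0.6], [0.274, -0.927, 0.097, 0, 0.6], [0.274, -0.927, 0.097, 0, 0.6], [0.274, -0.927, 0.097, 0, 0.6], [0, 0, 0, 0, 0.6]])

```text
clock: 9.45
eef_pos: [430.8, 126.2, 119.2]
orientation: [0.0, 0.116, 0.993, -0.0]
force: [1.4, -0.4, 0.5]
width: 51.1
finger_force: 0.0
```

```bash
python3 go.py 76.8 431.5 127.4 120 431.5 127.4 26; python3 - <<'E'
from h import *
p,d=vision.capture("top"); P=cloud("top",d)
cv2.imwrite("pics/t2.png",cv2.resize(p[80:280,110:420],None,fx=2.5,fy=2.5)[:,:,::-1])
# jar lid position
q=P[140:180,120:185].reshape(-1,3); q=q[(q[:,2]>52)&(q[:,2]<75)]; print(len(q),rect(q[:,:2]),np.percentile(q[:,2],90))
E
```

```text
t 9.4 tcp [430.8 126.2 119.2] psi 76.7 tilt z [ 0.001 -0.    -1.   ] w 51.1
spin units -0.01
shift units [-0.02  0.07 -0.04]
shift units [0.  0.  4.7]
75 (array([544.9, 334.7]), array([35.3, 20.9]), 17.8) 67.47339594153665
```

View pics/t2.png

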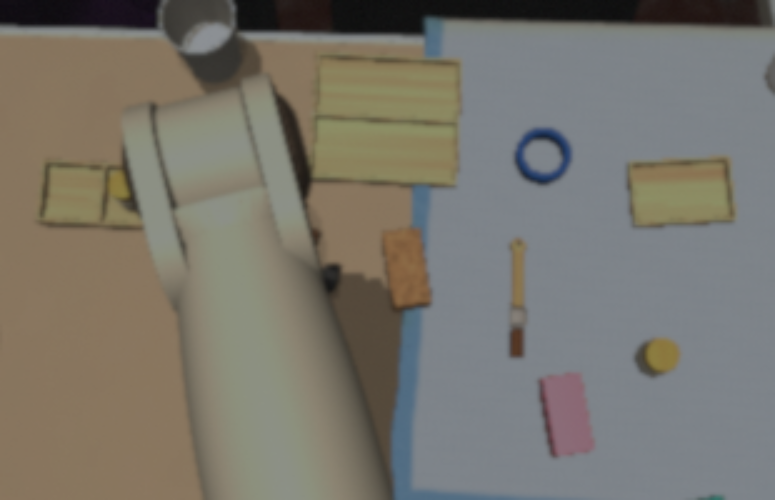

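The top view shows jar_slim in the right-hand bay of the jar tray (crop 120,185), with the arm hiding the wide brush. Next is the wide brush grasp.

Call:
move_arm(increments=[[0, 0.06, 0.9, 0, 0.6], [0, 0, 0.9, 0, 0.6], [0, 0, 0.9, 0, 0.6], [0, 0, 0.9, 0, 0.6], [0, 0, 0.7, 0, 0.6], [0, 0, 0.35, 0, 0.6], [0, 0, 0, 0, 0.6], [0, 0, 0, 0, 0], [0, 0, 0, 0, 0], [0, 0, 0, 0, 0], [0, 0, 0, 0, 0], [0, 0, 0, 0, 0], [0, 0, 0, 0, 0], [0, 0, 0, 0, 0]])

```text
clock: 10.9
eef_pos: [432.4, 128.7, 26.3]
orientation: [0.001, 0.115, 0.993, 0.0]
force: [-0.5, -0.5, 6.4]
width: 14.7
finger_force: 30.9
```

Call:
move_arm(increments=[[0, 0, -0.5, 0, 0], [0, 0, -1, 0, 0], [0, 0, -1, 0, 0], [0, 0, -1, 0, 0], [0, 0, -1, 0, 0], [0, 0, 0, 0, 0]])

```text
clock: 11.5
eef_pos: [432.9, 128.9, 118.4]
orientation: [0.002, 0.115, 0.993, 0.001]
force: [0.7, 1.1, -0.3]
width: 15.1
finger_force: 30.2
```

```bash
python3 go.py -1.7 697 25 115 697 25 31
```

```text
t 11.5 tcp [432.9 128.9 118.4] psi 76.8 tilt z [ 0.004  0.001 -1.   ] w 15.1
spin units 9.13
shift units [-4.8  13.35  0.17]
shift units [0.  0.  4.2]
```

Call:
move_arm(increments=[[0, 0, 0, 0.913, 0], [0, 0, 0, 0.913, 0], [0, 0, 0, 0.913, 0], [0, 0, 0, 0.913, 0], [0, 0, 0, 0.913, 0], [0, 0, 0, 0.913, 0], [0, 0, 0, 0.913, 0], [0, 0, 0, 0.913, 0], [0, 0, 0, 0.913, 0], [0, 0, 0, 0.913, 0]])

```text
clock: 12.5
eef_pos: [431.4, 128.4, 114.7]
orientation: [-0.0, 0.72, 0.694, -0.0]
force: [-0.4, -0.4, -0.6]
width: 14.9
finger_force: 30.2
```

Call:
move_arm(increments=[[-0.343, 0.954, 0, 0, 0], [-0.343, 0.954, 0, 0, 0], [-0.343, 0.954, 0, 0, 0], [-0.343, 0.954, 0, 0, 0], [-0.343, 0.954, 0, 0, 0], [-0.343, 0.954, 0, 0, 0], [-0.343, 0.954, 0, 0, 0], [-0.343, 0.954, 0, 0, 0], [-0.343, 0.954, 0, 0, 0], [-0.343, 0.954, 0, 0, 0], [-0.343, 0.954, 0, 0, 0], [-0.343, 0.954, 0, 0, 0], [-0.343, 0.954, 0, 0, 0], [-0.343, 0.954, 0, 0, 0], [0, 0, 0, 0, 0]])

```text
clock: 14.0
eef_pos: [696.9, 23.7, 113.6]
orientation: [-0.0, 0.718, 0.696, -0.001]
force: [-0.8, 0.3, -1.2]
width: 15.0
finger_force: 30.1
```

```bash
python3 go.py -1.7 697 25 115 697 25 31; python3 - <<'E'
from h import *
p,d=vision.capture("scene"); cv2.imwrite("pics/s3.png",cv2.resize(p[120:300,160:460],None,fx=2,fy=2)[:,:,::-1])
E
```

```text
t 14.0 tcp [696.9  23.7 113.6] psi -1.8 tilt z [-0.001 -0.    -1.   ] w 15.0
spin units -0.01
shift units [ 0.07  0.   -0.07]
shift units [0.  0.  4.2]
```

View pics/s3.png

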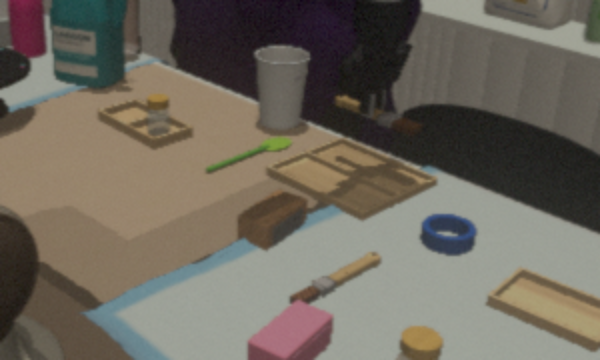

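The wide brush is held level over the brush tray at (375,115), and jar_slim stands upright in its bay at (158,115). Lowering the brush.

Call:
move_arm(increments=[[0.06, 0, 0.9, 0, 0], [0, 0, 0.9, 0, 0], [0, 0, 0.9, 0, 0], [0, 0, 0.8, 0, 0], [0, 0, 0.4, 0, 0], [0, 0, 0.15, 0, 0], [0, 0, 0, 0, 0], [0, 0, 0, 0, 0]])

```text
clock: 14.85
eef_pos: [696.3, 25.8, 35.3]
orientation: [0.0, 0.718, 0.697, 0.0]
force: [1.1, -0.1, -0.2]
width: 15.3
finger_force: 30.2
```

Call:
move_arm(increments=[[0, 0, 0, 0, 0.25], [0, 0, 0, 0, 0.35], [0, 0, 0, 0, 0.35], [0, 0, 0, 0, 0.35], [0, 0, -0.5, 0, 0.35], [0, 0, -1, 0, 0.35], [0, 0, -1, 0, 0.35], [0, 0, -1, 0, 0.35], [0, 0, -1, 0, 1], [0, 0, 0, 0, 1]])

```text
clock: 15.85
eef_pos: [697.3, 25.9, 128.7]
orientation: [0.002, 0.718, 0.697, 0.002]
force: [-0.7, -0.4, 0.1]
width: 57.7
finger_force: 0.0
```

```bash
python3 go.py 103.1 461.8 -10.9 120 461.8 -10.9 40
```

```text
t 15.8 tcp [697.3  25.9 128.7] psi -1.7 tilt z [ 0.006  0.    -1.   ] w 57.7
spin units -12.19
shift units [11.88  0.88  0.44]
shift units [0. 0. 4.]
```

Call:
move_arm(increments=[[0, 0, 0, -0.938, 1], [0, 0, 0, -0.938, 1], [0, 0, 0, -0.938, 1], [0, 0, 0, -0.938, 1], [0, 0, 0, -0.938, 1], [0, 0, 0, -0.938, 1], [0, 0, 0, -0.938, 1], [0, 0, 0, -0.938, 1], [0, 0, 0, -0.938, 1], [0, 0, 0, -0.938, 1], [0, 0, 0, -0.938, 1], [0, 0, 0, -0.938, 1], [0, 0, 0, -0.938, 1]])

```text
clock: 17.15
eef_pos: [695.7, 25.8, 123.9]
orientation: [-0.0, -0.117, 0.993, 0.0]
force: [-0.1, -0.0, -0.7]
width: 85.1
finger_force: 0.0
```

Call:
move_arm(increments=[[0.914, 0.068, 0.034, 0, 1], [0.914, 0.068, 0.034, 0, 1], [0.914, 0.068, 0.034, 0, 1], [0.914, 0.068, 0.034, 0, 1], [0.914, 0.068, 0.034, 0, 1], [0.914, 0.068, 0.034, 0, 1], [0.914, 0.068, 0.034, 0, 1], [0.914, 0.068, 0.034, 0, 1], [0.914, 0.068, 0.034, 0, 1], [0.914, 0.068, 0.034, 0, 1], [0.914, 0.068, 0.034, 0, 1], [0.914, 0.068, 0.034, 0, 1], [0.914, 0.068, 0.034, 0, 1], [0, 0, 0, 0, 1]])

```text
clock: 18.55
eef_pos: [458.9, -11.0, 115.5]
orientation: [-0.0, -0.114, 0.993, -0.0]
force: [0.7, -0.5, -0.7]
width: 85.6
finger_force: 0.0
```

```bash
python3 go.py 103.1 461.8 -10.9 120 461.8 -10.9 40; python3 - <<'E'
from h import *
f=np.load("top0.npz"); hsv=cv2.cvtColor(f["p"],cv2.COLOR_RGB2HSV); 
m=np.zeros(f["d"].shape,bool); m[160:215,255:295]=True
P=cloud("top",f["d"]); mm=m&(P[...,2]>33); print(rect(P[mm][:,:2]), P[mm].mean(0))
E
```

```text
t 18.6 tcp [458.9 -11.  115.5] psi 103.1 tilt z [-0. -0. -1.] w 85.6
spin units -0.0
shift units [-0.14 -0.03 -0.23]
shift units [0. 0. 4.]
(array([370.1, -17.4]), array([275.1,  54.7]), 3.8) [455.59649447 -11.27632568  56.58583676]
```

Call:
move_arm(increments=[[-0.1, 0, 0.8, 0, 1], [0, 0, 0.8, 0, 1], [0, 0, 0.8, 0, 1], [0, 0, 0.8, 0, 1], [0, 0, 0.5, 0, 1], [0, 0, 0, 0, 1], [0, 0, 0, 0, 0], [0, 0, 0, 0, 0], [0, 0, 0, 0, 0], [0, 0, 0, 0, 0], [0, 0, 0, 0, 0], [0, 0, 0, 0, 0], [0, 0, 0, 0, 0]])

```text
clock: 19.85
eef_pos: [463.1, -10.4, 42.7]
orientation: [0.001, -0.114, 0.993, -0.0]
force: [-0.9, -0.0, 5.6]
width: 47.6
finger_force: 30.9
```

Call:
move_arm(increments=[[0, 0, -0.4, 0, 0], [0, 0, -1, 0, 0], [0, 0, -1, 0, 0], [0, 0, -1, 0, 0], [0, 0, -1, 0, 0], [0, 0, 0, 0, 0]])

```text
clock: 20.45
eef_pos: [463.6, -10.4, 132.5]
orientation: [0.002, -0.114, 0.993, -0.0]
force: [-0.5, -0.4, -0.8]
width: 47.7
finger_force: 30.8
```

```bash
python3 go.py 4.6 569.2 -355.2 125 569.2 -355.2 46; python3 - <<'E'
from h import *
p,d=vision.capture("scene"); cv2.imwrite("pics/s4.png",cv2.resize(p[120:300,160:460],None,fx=2,fy=2)[:,:,::-1])
E
```

```text
t 20.4 tcp [463.6 -10.4 132.5] psi 103.1 tilt z [ 0.004 -0.    -1.   ] w 47.7
spin units 11.46
shift units [-17.61   3.88   0.37]
shift units [0.   0.   3.95]
```

View pics/s4.png

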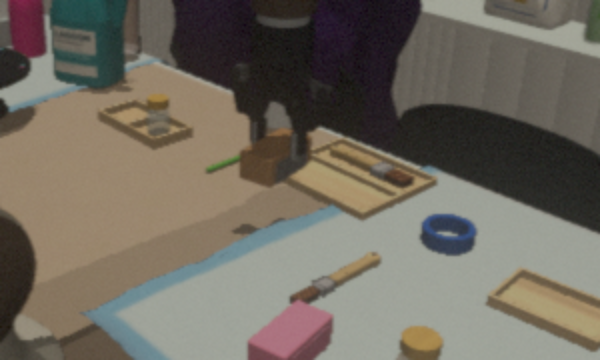

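The wide brush lies in the far bay at (375,165), and the block is held level at (275,155). Taking the block to its tray.

Call:
move_arm(increments=[[0, 0, 0, 0.955, 0], [0, 0, 0, 0.955, 0], [0, 0, 0, 0.955, 0], [0, 0, 0, 0.955, 0], [0, 0, 0, 0.955, 0], [0, 0, 0, 0.955, 0], [0, 0, 0, 0.955, 0], [0, 0, 0, 0.955, 0], [0, 0, 0, 0.955, 0], [0, 0, 0, 0.955, 0], [0, 0, 0, 0.955, 0], [0, 0, 0, 0.955, 0]])

```text
clock: 21.7
eef_pos: [461.8, -10.3, 128.1]
orientation: [-0.001, 0.68, 0.733, -0.001]
force: [0.7, 0.3, -0.2]
width: 47.5
finger_force: 30.7
```

Call:
move_arm(increments=[[-0.978, 0.216, 0, 0, 0], [-0.978, 0.216, 0, 0, 0], [-0.978, 0.216, 0, 0, 0], [-0.978, 0.216, 0, 0, 0], [-0.978, 0.216, 0, 0, 0], [-0.978, 0.216, 0, 0, 0], [-0.978, 0.216, 0, 0, 0], [-0.978, 0.216, 0, 0, 0], [-0.978, 0.216, 0, 0, 0], [-0.978, 0.216, 0, 0, 0], [-0.978, 0.216, 0, 0, 0], [-0.978, 0.216, 0, 0, 0], [-0.978, 0.216, 0, 0, 0], [-0.978, 0.216, 0, 0, 0], [-0.978, 0.216, 0, 0, 0], [-0.978, 0.216, 0, 0, 0], [-0.978, 0.216, 0, 0, 0], [-0.978, 0.216, 0, 0, 0], [0, 0, 0, 0, 0]])

```text
clock: 23.6
eef_pos: [567.9, -356.7, 127.2]
orientation: [-0.001, 0.679, 0.734, -0.0]
force: [-0.1, 0.5, -1.1]
width: 47.3
finger_force: 30.8
```

```bash
python3 go.py 4.6 569.2 -355.2 125 569.2 -355.2 47; python3 - <<'E'
from h import *
p,d=vision.capture("top"); cv2.imwrite("pics/t5.png",cv2.resize(p[80:280,210:460],None,fx=2.5,fy=2.5)[:,:,::-1])
p,d=vision.capture("scene"); cv2.imwrite("pics/s5.png",cv2.resize(p[150:350,300:560],None,fx=2.3,fy=2.3)[:,:,::-1])
E
```

```text
t 23.6 tcp [ 567.9 -356.7  127.2] psi 4.5 tilt z [-0.002  0.001 -1.   ] w 47.3
spin units -0.01
shift units [0.07 0.07 0.11]
shift units [0.  0.  3.9]
```

View pics/s5.png

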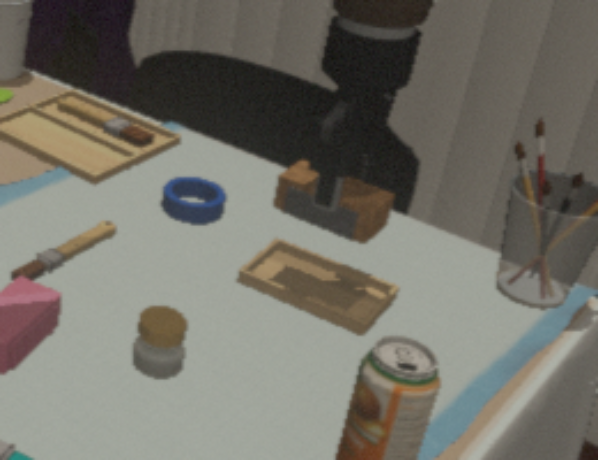

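The block is held square above its tray at (335,200). Lowering it.

Call:
move_arm(increments=[[0.07, 0.07, 0.9, 0, 0], [0, 0, 0.9, 0, 0], [0, 0, 0.9, 0, 0], [0, 0, 0.8, 0, 0], [0, 0, 0.3, 0, 0], [0, 0, 0.15, 0, 0], [0, 0, 0, 0, 0], [0, 0, 0, 0, 0]])

```text
clock: 24.5
eef_pos: [569.8, -353.7, 51.5]
orientation: [0.001, 0.678, 0.735, 0.0]
force: [-0.3, -0.4, -1.0]
width: 48.0
finger_force: 30.8
```

Call:
move_arm(increments=[[0, 0, 0, 0, 0.7], [0, 0, 0, 0, 1], [0, 0, 0, 0, 1], [0, 0, 0, 0, 1], [0, 0, 0, 0, 1], [0, 0, -0.5, 0, 1], [0, 0, -1, 0, 1], [0, 0, -1, 0, 1], [0, 0, -1, 0, 1], [0, 0, 0, 0, 1]])

```text
clock: 25.5
eef_pos: [570.6, -354.3, 124.7]
orientation: [0.003, 0.678, 0.735, 0.001]
force: [0.4, -0.4, -1.3]
width: 85.7
finger_force: 0.0
```

```bash
python3 go.py 90 438 -149.4 120 438 -149.4 26
```

```text
t 25.5 tcp [ 570.6 -354.3  124.7] psi 4.6 tilt z [ 0.005 -0.003 -1.   ] w 85.7
spin units -9.94
shift units [ 6.63 10.24  0.24]
shift units [0.  0.  4.7]
```

Call:
move_arm(increments=[[0, 0, 0, -0.994, 0.6], [0, 0, 0, -0.994, 0.6], [0, 0, 0, -0.994, 0.6], [0, 0, 0, -0.994, 0.6], [0, 0, 0, -0.994, 0.6], [0, 0, 0, -0.994, 0.6], [0, 0, 0, -0.994, 0.6], [0, 0, 0, -0.994, 0.6], [0, 0, 0, -0.994, 0.6], [0, 0, 0, -0.994, 0.6]])

```text
clock: 26.5
eef_pos: [569.3, -353.5, 120.1]
orientation: [-0.0, -0.003, 1.0, 0.0]
force: [0.5, -0.8, -0.8]
width: 51.3
finger_force: 0.0
```

Call:
move_arm(increments=[[0.553, 0.853, 0.02, 0, 0.6], [0.553, 0.853, 0.02, 0, 0.6], [0.553, 0.853, 0.02, 0, 0.6], [0.553, 0.853, 0.02, 0, 0.6], [0.553, 0.853, 0.02, 0, 0.6], [0.553, 0.853, 0.02, 0, 0.6], [0.553, 0.853, 0.02, 0, 0.6], [0.553, 0.853, 0.02, 0, 0.6], [0.553, 0.853, 0.02, 0, 0.6], [0.553, 0.853, 0.02, 0, 0.6], [0.553, 0.853, 0.02, 0, 0.6], [0.553, 0.853, 0.02, 0, 0.6], [0, 0, 0, 0, 0.6]])

```text
clock: 27.8
eef_pos: [435.6, -147.6, 115.7]
orientation: [-0.0, -0.001, 1.0, 0.0]
force: [0.4, -0.4, -0.0]
width: 51.1
finger_force: 0.0
```

```bash
python3 go.py 90 438 -149.4 120 438 -149.4 26
```

```text
t 27.8 tcp [ 435.6 -147.6  115.7] psi 90.1 tilt z [-0.  0. -1.] w 51.1
spin units 0.01
shift units [-0.12 -0.09 -0.22]
shift units [0.  0.  4.7]
```

Call:
move_arm(increments=[[-0.12, -0.09, 0.9, 0, 0.6], [0, 0, 0.9, 0, 0.6], [0, 0, 0.9, 0, 0.6], [0, 0, 0.9, 0, 0.6], [0, 0, 0.6, 0, 0.6], [0, 0, 0.25, 0, 0.6], [0, 0, 0, 0, 0.6], [0, 0, 0, 0, 0], [0, 0, 0, 0, 0], [0, 0, 0, 0, 0], [0, 0, 0, 0, 0], [0, 0, 0, 0, 0], [0, 0, 0, 0, 0], [0, 0, 0, 0, 0]])

```text
clock: 29.2
eef_pos: [439.6, -150.9, 27.6]
orientation: [0.001, -0.0, 1.0, -0.0]
force: [0.4, -0.4, 6.3]
width: 15.0
finger_force: 31.1
```

Call:
move_arm(increments=[[0, 0, -0.5, 0, 0], [0, 0, -1, 0, 0], [0, 0, -1, 0, 0], [0, 0, -1, 0, 0], [0, 0, -1, 0, 0], [0, 0, 0, 0, 0]])

```text
clock: 29.8
eef_pos: [440.2, -151.1, 119.8]
orientation: [0.002, -0.0, 1.0, -0.001]
force: [0.8, -0.1, -0.5]
width: 14.9
finger_force: 30.3
```

```bash
python3 go.py -1.7 616 11 115 616 11 32
```

```text
t 29.8 tcp [ 440.2 -151.1  119.8] psi 90.0 tilt z [ 0.004 -0.001 -1.   ] w 14.9
spin units 10.67
shift units [8.36 8.55 0.24]
shift units [0.   0.   4.15]
```

Call:
move_arm(increments=[[0, 0, 0, 0.97, 0], [0, 0, 0, 0.97, 0], [0, 0, 0, 0.97, 0], [0, 0, 0, 0.97, 0], [0, 0, 0, 0.97, 0], [0, 0, 0, 0.97, 0], [0, 0, 0, 0.97, 0], [0, 0, 0, 0.97, 0], [0, 0, 0, 0.97, 0], [0, 0, 0, 0.97, 0], [0, 0, 0, 0.97, 0]])

```text
clock: 30.9
eef_pos: [438.7, -150.6, 116.0]
orientation: [-0.0, 0.719, 0.695, -0.0]
force: [0.2, -0.1, -0.1]
width: 14.7
finger_force: 30.3
```

Call:
move_arm(increments=[[0.929, 0.95, 0, 0, 0], [0.929, 0.95, 0, 0, 0], [0.929, 0.95, 0, 0, 0], [0.929, 0.95, 0, 0, 0], [0.929, 0.95, 0, 0, 0], [0.929, 0.95, 0, 0, 0], [0.929, 0.95, 0, 0, 0], [0.929, 0.95, 0, 0, 0], [0.929, 0.95, 0, 0, 0], [0, 0, 0, 0, 0]])

```text
clock: 31.9
eef_pos: [615.9, 13.4, 115.2]
orientation: [-0.001, 0.717, 0.698, -0.0]
force: [-1.2, -0.3, -1.3]
width: 14.7
finger_force: 30.3
```

```bash
python3 go.py -1.7 616 10 115 616 10 32; python3 - <<'E'
from h import *
p,d=vision.capture("scene"); cv2.imwrite("pics/s6.png",cv2.resize(p[130:330,240:500],None,fx=2.3,fy=2.3)[:,:,::-1])
E
```

```text
t 31.9 tcp [615.9  13.4 115.2] psi -1.5 tilt z [-0.001  0.    -1.   ] w 14.7
spin units 0.02
shift units [-0.17  0.01  0.01]
shift units [0.   0.   4.15]
```

View pics/s6.png

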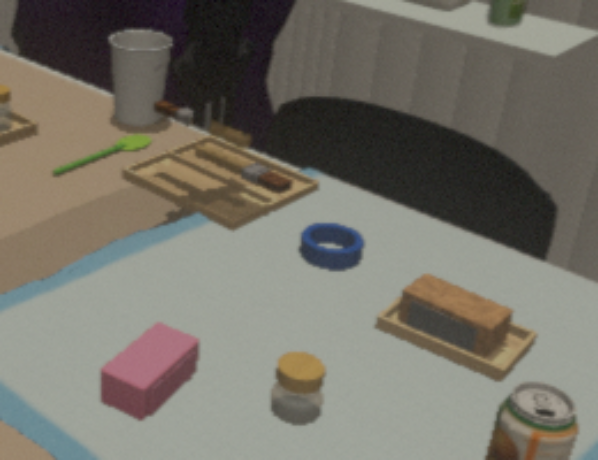

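The block sits in its tray at (455,320), and the narrow brush is level above the brush tray at (205,120). Lowering it.

Call:
move_arm(increments=[[-0.15, 0, 0.9, 0, 0], [0, 0, 0.9, 0, 0], [0, 0, 0.9, 0, 0], [0, 0, 0.8, 0, 0], [0, 0, 0.5, 0, 0], [0, 0, 0.15, 0, 0], [0, 0, 0, 0, 0], [0, 0, 0, 0, 0]])

```text
clock: 32.75
eef_pos: [615.1, 8.4, 34.4]
orientation: [0.0, 0.717, 0.697, 0.0]
force: [-0.5, 0.4, -0.5]
width: 15.0
finger_force: 30.3
```

Call:
move_arm(increments=[[0, 0, 0, 0, 0.25], [0, 0, 0, 0, 0.35], [0, 0, 0, 0, 0.35], [0, 0, 0, 0, 0.35], [0, 0, -0.5, 0, 0.35], [0, 0, -1, 0, 0.35], [0, 0, -1, 0, 0.35], [0, 0, -1, 0, 0.35], [0, 0, -1, 0, 1], [0, 0, 0, 0, 1]])

```text
clock: 33.75
eef_pos: [616.1, 8.5, 127.7]
orientation: [0.002, 0.717, 0.697, 0.002]
force: [0.3, 0.4, 0.3]
width: 57.7
finger_force: 0.0
```

```bash
python3 go.py -2 358 -315 130 358 -315 43
```

```text
t 33.8 tcp [616.1   8.5 127.7] psi -1.7 tilt z [ 0.005  0.    -1.   ] w 57.7
spin units 0.04
shift units [-16.62 -12.33  -0.11]
shift units [0.   0.   4.35]
```

Call:
move_arm(increments=[[-0.978, -0.725, 0, 0, 1], [-0.978, -0.725, 0, 0, 1], [-0.978, -0.725, 0, 0, 1], [-0.978, -0.725, 0, 0, 1], [-0.978, -0.725, 0, 0, 1], [-0.978, -0.725, 0, 0, 1], [-0.978, -0.725, 0, 0, 1], [-0.978, -0.725, 0, 0, 1], [-0.978, -0.725, 0, 0, 1], [-0.978, -0.725, 0, 0, 1], [-0.978, -0.725, 0, 0, 1], [-0.978, -0.725, 0, 0, 1], [-0.978, -0.725, 0, 0, 1], [-0.978, -0.725, 0, 0, 1], [-0.978, -0.725, 0, 0, 1], [-0.978, -0.725, 0, 0, 1], [-0.978, -0.725, 0, 0, 1], [0, 0, 0, 0, 1]])

```text
clock: 35.55
eef_pos: [357.2, -318.2, 123.5]
orientation: [-0.0, 0.718, 0.696, -0.0]
force: [-0.3, 0.8, -0.4]
width: 85.3
finger_force: 0.0
```

```bash
python3 go.py -2 358 -315 130 358 -315 43
```

```text
t 35.5 tcp [ 357.2 -318.2  123.5] psi -1.8 tilt z [-0. -0. -1.] w 85.3
spin units 0.02
shift units [ 0.16  0.03 -0.33]
shift units [0.   0.   4.35]
```

Call:
move_arm(increments=[[0.16, 0.03, 0.9, 0, 1], [0, 0, 0.9, 0, 1], [0, 0, 0.9, 0, 1], [0, 0, 0.8, 0, 1], [0, 0, 0.5, 0, 1], [0, 0, 0, 0, 1], [0, 0, 0, 0, 0], [0, 0, 0, 0, 0], [0, 0, 0, 0, 0], [0, 0, 0, 0, 0], [0, 0, 0, 0, 0], [0, 0, 0, 0, 0], [0, 0, 0, 0, 0]])

```text
clock: 36.85
eef_pos: [359.7, -313.9, 44.6]
orientation: [0.001, 0.717, 0.697, 0.0]
force: [-0.8, -0.0, 6.3]
width: 40.8
finger_force: 30.0
```

Call:
move_arm(increments=[[0, 0, -0.5, 0, 0], [0, 0, -1, 0, 0], [0, 0, -1, 0, 0], [0, 0, -1, 0, 0], [0, 0, -1, 0, 0], [0, 0, -1, 0, 0], [0, 0, 0, 0, 0]])

```text
clock: 37.55
eef_pos: [360.1, -314.3, 156.7]
orientation: [0.002, 0.717, 0.697, 0.0]
force: [-0.2, -0.4, -1.9]
width: 40.7
finger_force: 30.5
```

```bash
python3 go.py -2 360 0 150 549.7 404.1 150; python3 go.py -2  549.7 404.1 150; python3 - <<'E'
from h import *
p,d=vision.capture("top"); P=cloud("top",d)
np.savez("t7.npz",p=p,d=d)
a=cv2.resize(p[80:280,110:420],None,fx=2.5,fy=2.5)[:,:,::-1]; cv2.imwrite("pics/t7.png",a)
E
```

```text
t 37.5 tcp [ 360.1 -314.3  156.7] psi -1.7 tilt z [ 0.003 -0.003 -1.   ] w 40.7
spin units 0.04
shift units [15.7  -0.56  0.33]
shift units [20.52  8.77 -0.  ]
t 37.5 tcp [ 360.1 -314.3  156.7] psi -1.7 tilt z [ 0.003 -0.003 -1.   ] w 40.7
spin units 0.04
shift units [36.23  8.22  0.33]
```

View pics/t7.png

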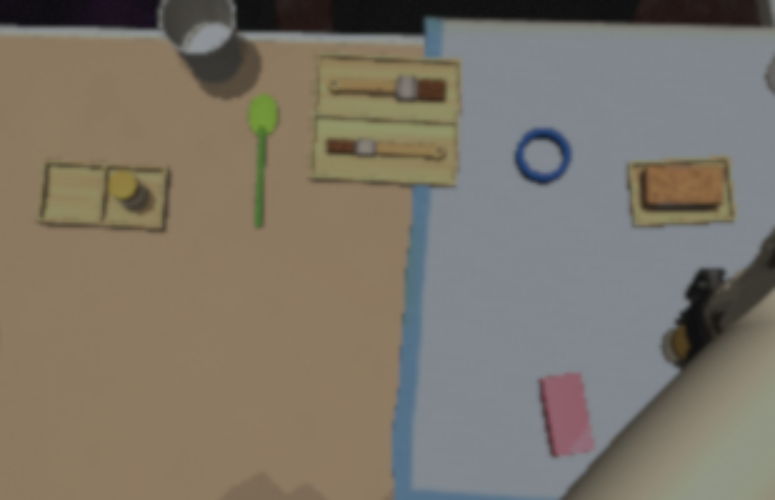

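All four placed things look right:
- **Brushes:** one in each bay, at (388,90) and (388,150).
- **Block:** in its tray at (682,187).
- **Jar_slim:** in the right-hand bay of the jar tray, at (125,188).

I'll take jar_squat to the left bay.

Call:
move_arm(increments=[[0.953, 0.216, 0, 0, 0], [0.953, 0.216, 0, 0, 0], [0.953, 0.216, 0, 0, 0], [0.953, 0.216, 0, 0, 0], [0.953, 0.216, 0, 0, 0], [0.953, 0.216, 0, 0, 0], [0.953, 0.216, 0, 0, 0], [0.953, 0.216, 0, 0, 0], [0.953, 0.216, 0, 0, 0], [0.953, 0.216, 0, 0, 0], [0.953, 0.216, 0, 0, 0], [0.953, 0.216, 0, 0, 0], [0.953, 0.216, 0, 0, 0], [0.953, 0.216, 0, 0, 0], [0.953, 0.216, 0, 0, 0], [0.953, 0.216, 0, 0, 0], [0.953, 0.216, 0, 0, 0], [0.953, 0.216, 0, 0, 0], [0.953, 0.216, 0, 0, 0]])

```text
clock: 39.5
eef_pos: [451.5, 46.8, 152.4]
orientation: [-0.001, 0.717, 0.697, -0.001]
force: [-0.0, 0.0, -0.6]
width: 40.6
finger_force: 30.5
```

Call:
move_arm(increments=[[0.953, 0.216, 0, 0, 0], [0.953, 0.216, 0, 0, 0], [0.953, 0.216, 0, 0, 0], [0.953, 0.216, 0, 0, 0], [0.953, 0.216, 0, 0, 0], [0.953, 0.216, 0, 0, 0], [0.953, 0.216, 0, 0, 0], [0.953, 0.216, 0, 0, 0], [0.953, 0.216, 0, 0, 0], [0.953, 0.216, 0, 0, 0], [0.953, 0.216, 0, 0, 0], [0.953, 0.216, 0, 0, 0], [0.953, 0.216, 0, 0, 0], [0.953, 0.216, 0, 0, 0], [0.953, 0.216, 0, 0, 0], [0.953, 0.216, 0, 0, 0], [0.953, 0.216, 0, 0, 0], [0.953, 0.216, 0, 0, 0], [0.953, 0.216, 0, 0, 0], [0, 0, 0, 0, 0]])

```text
clock: 41.5
eef_pos: [544.3, 407.6, 151.8]
orientation: [-0.0, 0.717, 0.697, -0.001]
force: [-1.3, -0.8, -1.0]
width: 41.1
finger_force: 30.6
```

```bash
python3 go.py -2 549.7 404.1 150 549.7 404.1 50
```

```text
t 41.5 tcp [544.3 407.6 151.8] psi -1.6 tilt z [-0.002 -0.001 -1.   ] w 41.1
spin units 0.05
shift units [-0.16  0.28  0.09]
shift units [0. 0. 5.]
```

Call:
move_arm(increments=[[-0.16, 0.28, 0.9, 0, 0], [0, 0, 1, 0, 0], [0, 0, 1, 0, 0], [0, 0, 1, 0, 0], [0, 0, 0.7, 0, 0], [0, 0, 0.3, 0, 0], [0, 0, 0.15, 0, 0], [0, 0, 0, 0, 0], [0, 0, 0, 0, 0]])

```text
clock: 42.4
eef_pos: [550.4, 402.5, 53.7]
orientation: [0.0, 0.717, 0.697, 0.001]
force: [-0.7, 0.3, -1.2]
width: 40.9
finger_force: 30.6
```

Call:
move_arm(increments=[[0, 0, 0, 0, 0.6], [0, 0, 0, 0, 1], [0, 0, 0, 0, 1], [0, 0, 0, 0, 1], [0, 0, 0, 0, 1], [0, 0, 0, 0, 1], [0, 0, -0.5, 0, 1], [0, 0, -1, 0, 1], [0, 0, -1, 0, 1], [0, 0, -1, 0, 1], [0, 0, -1, 0, 1], [0, -1, 0, 0, 1], [0, -1, 0, 0, 1], [0, -1, 0, 0, 1], [0, -1, 0, 0, 1], [0, -1, 0, 0, 1], [0, -1, 0, 0, 1], [0, -1, 0, 0, 1], [0, -1, 0, 0, 1], [0, 0, 0, 0, 1]])

```text
clock: 44.4
eef_pos: [388.5, 407.2, 144.0]
orientation: [-0.0, 0.717, 0.697, 0.0]
force: [0.8, 0.4, 0.1]
width: 85.2
finger_force: 0.0
```

```bash
python3 - <<'E'
from h import *
p,d=vision.capture("top"); P=cloud("top",d)
a=cv2.resize(p[80:280,110:420],None,fx=2.5,fy=2.5)[:,:,::-1]
b=vision.capture("scene")[0]; cv2.imwrite("pics/t8.png",a); cv2.imwrite("pics/s8.png",cv2.resize(b[130:330,180:480],None,fx=2.5,fy=2.5)[:,:,::-1])
for n,(u0,u1,v0,v1,zl,zh) in dict(jars=(120,180,140,178,42,75),block=(360,405,138,172,34,48)).items():
    q=P[v0:v1,u0:u1]; m=((q[...,2]>zl)&(q[...,2]<zh)).astype(np.uint8); k,l,s,c=cv2.connectedComponentsWithStats(m)
    for i in range(1,k):
        if s[i][4]>30: print(n,s[i],rect(q[l==i][:,:2]))
E
```

```text
jars [ 10   7  15  14 167] (array([548.7, 397.8]), array([40.4, 39.6]), -85.3)
jars [ 33   8  13  13 125] (array([546.3, 328.1]), array([33.4, 32.7]), 70.4)
block [  8   8  32  16 484] (array([ 569.3, -351. ]), array([96.6, 48.5]), -89.3)
```

View pics/t8.png

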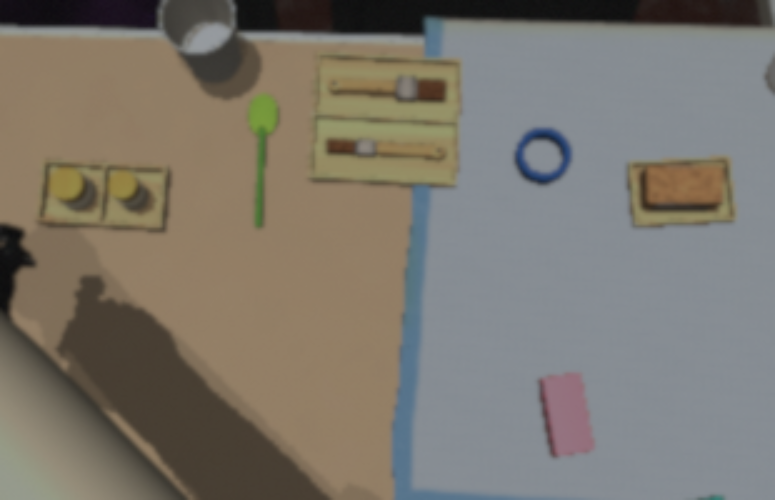

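View pics/s8.png

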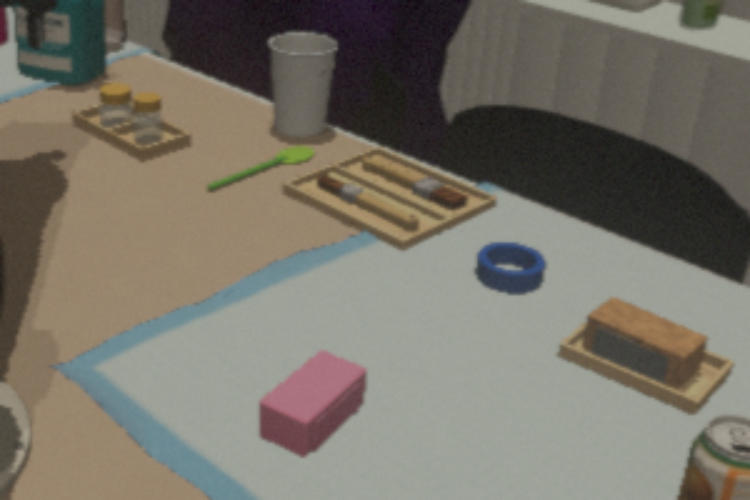

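Both views agree. The jars stand in their bays at (68,185) and (123,185) in the top crop, the brushes lie at (388,90) and (388,150), and the block is flat at (682,187). The arm is clear, so I'm handing in.

```bash
python3 -c "
from workcell import ticket
print(ticket.hand_in())"
```

```text
the job is handed in; nothing more can be done
None
```

I placed all five things in their trays, as the final pictures show, and handed the job in at about 44 s on the robot clock; no verdict came back.

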